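# Weigh a small cheese on the counter beam scale

## Robot

A 7-joint arm with a two-finger parallel gripper is mounted at the origin on the work surface. World frame = base frame: x ahead of the robot, y to its left, z up, the work surface at z = 0. Lengths are in m, angles in rad, forces in N, time in s.
With the tool pointing down it reaches from about 0.4 to 0.875 m from the base axis. Payload 19.3 kg.
Tool frame: the origin (TCP) lies at the very end of the fingers, on their centre line; the grasp point (between the pads) lies 19 mm behind it; z points along the fingers, y is the line along which they close (so a half turn about z gives the same grasp; the last joint's range is limited). The gripper opens to 85 mm and grips with 20 to 120 N. Pads are 22 mm wide; open, the fingers measure 114 mm over their backs; the gripper's body (76 mm by 85 mm) begins 54 mm behind the grasp point. The pads swing forward as they close: fully open they stand 13 mm farther back than shut.
Start: joints at [1.066, 0.521, -0.036, 1.599, 0.021, 1.021, -0.113], TCP at [0.263, -0.567, 0.2] pointing down, gripper open.
Joint ranges: [-2.91, 2.91], [-0.3, 2.13], [-1.5, 1.42], [0.17, 2.43], [-1.26, 4.41], [0.16, 1.93], [-2.52, 2.52]. Speed limits (rad/s): [1.89, 1.89, 2.39, 2.39, 3.01, 3.01, 3.01].

## Interface

Orientations are given as [roll, pitch, yaw] about the fixed x, y, z axes, in that order (R = Rz(yaw) Ry(pitch) Rx(roll)).
In Python, from workcell import bot gives the robot as it stands.
- The arm moves only by the tool servo_tool, never from a script. Its argument "plan" is a list of rows, each a list of 7 numbers: the finger opening in cm, from 0 to 8.54, then the shift along the tool's x, y, z in cm, then the turn, a rotation vector about the tool's x, y, z in degrees. In form: [[fingers, x, y, z, wx, wy, wz], ...]. A call has 1 to 10 rows; each row is the pose to reach, as a shift and turn from the pose commanded when the call began, along the tool's axes at that moment; what a row does not reach only later rows make up. A row lasts 1/10 s, in which the tool goes at most 50 mm and 8.59 degrees, less where a joint would pass 70% of its speed; a pose out of reach is approached as far as the arm can. A call with a gripper value outside its range is refused whole. The fingers move at their own pace and stop on an object; "force" is the grip in N (left out, the last holds). Time passes only in rows, so rows that repeat a pose let the fingers close. It gives the time, the measured TCP pose, the force, the opening and the grip force at its end, in the units of the state.
- bot.observe(): the state, without advancing time (a new reading comes with each control period).
- bot.grab_frame(name): name is "side" or "top" or "wrist"; returns a dict with "frame" (480x640x3 uint8, blue, green, red), "mtx" (3x3 intrinsics, pixels), "R" (3x3) and "t" (3): a world point X has camera coordinates R X + t; the wrist camera has in their place "T_tool_cam" (4x4, takes a point from camera to tool coordinates, whose origin is the TCP and whose axes are the flange's). Camera axes: x right, y down, z forward; pixel columns grow to the right and rows downward; lengths in m; the calibration is good to about 2 mm. A picture is of the moment at which its call begins: read the wrist's pose just before it. There is no depth.
- bot.job_done(): hands the job in; it is judged then, once.
The state is a dict: "clock": time; "qpos": joint angles; "qd": joint speeds; "joint_efforts": joint torques, N m; "position": TCP position; "tool_rot": TCP orientation; "force": force on the tool from outside, world axes, zero at the start; "moment": the same for the moment, N m; "grip_width": finger opening in m; "finger_force": force on a finger pad.
Only numpy, scipy, OpenCV 4.12 (cv2) and the standard library are available. Lean on these libraries where they do the work, as an engineer would, in place of code of your own. Each camera call takes 0.05 s, during which the arm holds its last target. There are 200 camera calls.

## Task

Weigh the small tall drum of cheese: take it from the board, set it down gently and upright in the middle of the pan of the beam scale, then push the poise along the notched beam with light fingertip pushes (about 4 N moves it a notch, never press 12 N or more on poise or beam, so do not pinch it) until the free pointer comes to rest inside the dark centre band of the index. Leave the cheese on the pan and the poise in that notch, hands off, and do not disturb the other goods.

Things in the scene. Friction and masses are not known exactly. Their poses are not given: they have to be found in the camera images.
- scale: Beam scale, fixed: white housing 130 wide, 56 mm high, from 140 mm on the pan side of the pivot to 360 mm on the pointer side. Origin on the table under the pivot, which is 115 mm up in a fork 32 mm long, 132 mm high. +y points along the short arm to the pan (90 mm), -y along the notched beam to the pointer. A stop loop at 318 mm is 158 mm high, the index plate at 353 to 373 mm 179 mm high.
- beam: Aluminium beam 8 mm thick; origin at the pivot, axes as the scale's. Tips 0.08 rad either way about its x axis (positive: poise and pointer low). 21 notches 10 mm apart in its top edge, the first 85 mm from the pivot; crests 8 mm above the pivot. Poise one notch out: pointer 8 mm (0.024 rad) lower. Untouched it settles in 1.5 s. Empty pan, poise in first notch: level. A notch is 20 g.
- pan: The round steel pan on its post, always level. Its origin lies at the end of the short arm, 40 mm below the pan's upper face.
- pan_center (a point): Centre of the pan's upper face: a flat steel disc 130 mm across, about 155 mm above the table (7 mm higher or lower as the beam tips). It floats: with the pan empty and the poise out it stands high, sinks up to 14 mm under a load and then meets a hard stop.
- poise: Steel saddle 26 mm long, 35 mm wide, astride the beam; origin on the beam's centre line, axes the beam's; top 22 mm above it. Slides 0 to 200 mm outward (beam's -y) from the first notch. Its spring pawl takes 3 to 4 N along the beam to pass the crest half-way between notches, then it snaps into the next notch by itself. A touching finger holds the beam by friction: read the pointer hand off.
- poise_thumb (a point): Middle of the poise's thumb piece: an upright plate 10 mm thick along the beam, 28 mm wide across it, standing from the saddle's top (14 mm below this point) to 16 mm above this point. It lies 36 mm above the beam's centre line.
- pointer_tip (a point): Tip of the dark pointer at the free end of the beam, 345 mm from the pivot.
- index_mark (a point): Middle of the index, beside the pointer tip's place when the beam is level; fixed, axes as the scale's. The dark centre band reaches 5.5 mm above and below this height. Pointer up to 27 mm above it: the load outweighs the poise, which must go outward, away from the pivot; below it: inward.
- cheese_mid (a point): Middle of the cheese to weigh: a firm cream-white upright drum with faint ribs, 64 mm across and 78 mm high, the narrow tall cheese, standing on the green board; this point lies 39 mm above its foot. Its weight, 215 to 370 g, is not known beforehand.
- board: The green cutting board, fixed, 280 x 280 x 12 mm, origin under its middle.
- flat_cheese_c (a point): Middle of the low wheel of cheese, 96 mm across, 40 mm high, on the board. Leave alone.
- olive_jar_c (a point): Middle of a green glass jar, 66 mm across, 95 mm high, on the board. Leave alone.
- wedge_c (a point): Middle of a cheese wedge, three-cornered, 42 mm high, about 90 mm a side, on the table. Leave alone.
- tub_c (a point): Middle of an open white tub, 100 mm across, 70 mm high, on the table. Leave alone.
- spoon_c (a point): A steel serving spoon lying on the table between robot and scale; point at the middle of its handle. Leave alone.
- oil_c (a point): Middle of an oil bottle, 60 mm across, 160 mm high, on the table beyond the scale. Leave alone.
- pepper_jar_c (a point): Middle of a glass jar, 68 mm across, 90 mm high, on the table. Leave alone.
There are look-alikes about, which are no part of the job. Leave any orange, pink or yellow look-alike of the part that bears cheese_mid alone.

How it is judged:
On the way, in this order (a step that is already met when the one before it is completed fails the run):
1. the cheese stands upright on the pan, let go (horizontal distance between cheese_mid and pan_center below 0.035 m and z of cheese_mid in the frame of pan_center between 0.034 and 0.044 m and angle between cheese_mid's own z axis and vertical below 0.15 rad and contact force between anything else and cheese above 0.5 N and contact force between each of the fingers, the arm and cheese below 0.1 N), for 0.3 s.
2. with the hand off, the pointer rests inside the centre band (z of pointer_tip in the frame of index_mark between -0.0055 and 0.0055 m and angular speed of beam below 0.04 rad/s and contact force between each of the fingers, the arm and poise below 0.1 N and contact force between each of the fingers, the arm and beam below 0.1 N and contact force between each of the fingers, the arm and pan below 0.1 N), for 0.5 s.
At the end, for the whole second after the job is handed in: The cheese stands upright on the pan (its middle within 35 mm of the pan's middle), touched by nothing but the pan; the pointer tip is at rest within 5.5 mm of the index's middle height; nothing touches poise, beam or pan (all of step 1 and all of step 2).
It fails at once if 12 N or more on the poise or the beam (contact force between any of the fingers, the arm and poise above 12 N or contact force between any of the fingers, the arm and beam above 12 N).
It fails at once if the cheese set down hard, or pressed on the pan: more than 25 N (contact force between cheese and pan above 25 N or contact force between the fingers and pan above 15 N).
It fails at once if another thing moved more than 30 mm (distance of any of flat_cheese_c, olive_jar_c, wedge_c, tub_c, spoon_c, oil_c, pepper_jar_c from where it was at the start of the episode above 0.03 m).
It also fails if it takes over 72 s, if anything falls off the work surface, if the arm or the gripper's body presses on something with over 40 N, if the wrist force passes 120 N, or if a joint passes its speed limit or range.

## Working session

There is one attempt and no reset: what is moved stays moved. The work goes in short steps, Python scripts to look and compute and a tool call to move; the robot and the scene stay as the last step left them, time stands still between calls to the robot, and variables do not carry over. Pictures are saved under pics/ and viewed, at most 10 in all, crops included, and the job is handed in when it is done.

Besides the shell and the picture viewer there is one more tool, called after ">>>" by a JSON object that holds its "fn" and its "kwargs". servo_tool: Moves the arm, as the interface text tells. Its arguments: {"type":"object","properties":{"plan":{"type":"array","items":{"type":"array","items":{"type":"number"}}},"force":{"type":"number"}},"required":["plan"]}

```bash
mkdir -p pics
cat > h.py <<'E'
import numpy as np, cv2
from workcell import bot
from scipy.spatial.transform import Rotation as Ro
def cam(n):
    s=bot.observe(); f=bot.grab_frame(n)
    K=np.array(f["mtx"])
    if n=="wrist":
        T=np.array(f["T_tool_cam"]); W=np.eye(4); W[:3,:3]=Ro.from_euler('xyz',s["tool_rot"]).as_matrix(); W[:3,3]=s["position"]
        M=np.linalg.inv(W@T); R,t=M[:3,:3],M[:3,3]
    else: R,t=np.array(f["R"]),np.array(f["t"])
    return f["frame"],K,R,t
def ray(c,u,v):
    _,K,R,t=c; d=R.T@np.linalg.inv(K)@np.array([u,v,1.]); return -R.T@t,d
def onz(c,u,v,z):
    o,d=ray(c,u,v); return o+d*(z-o[2])/d[2]
def proj(c,X):
    _,K,R,t=c; p=K@(R@np.array(X)+t); return p[:2]/p[2]
E
python3 - <<'E'
from h import *
s=bot.observe(); print({k:np.round(v,3).tolist() for k,v in s.items()})
for n in("top","side"):
    c=cam(n); cv2.imwrite(f"pics/{n}1.png",c[0]); print(n,"pos",-c[2].T@c[3],"K",c[1][0,0])
E
```

```text
{'clock': 0.0, 'qpos': [1.066, 0.522, -0.036, 1.6, 0.021, 1.021, -0.113], 'qd': [-0.002, 0.001, 0.002, 0.001, 0.001, 0.0, 0.001], 'joint_efforts': [-0.0, -92.712, 1.98, -36.993, 0.018, 0.008, -0.0], 'position': [0.263, -0.567, 0.199], 'tool_rot': [-3.14, 0.0, 0.435], 'force': [-0.566, 0.447, 0.626], 'moment': [0.02, 0.026, 0.062], 'finger_force': 0.0, 'grip_width': 0.085}
top pos [ 0.36527279 -0.01042611  1.689542  ] K 519.7076730725612
side pos [-0.03854064  0.67162439  1.19358676] K 566.7307482301572
```

View pics/top1.png

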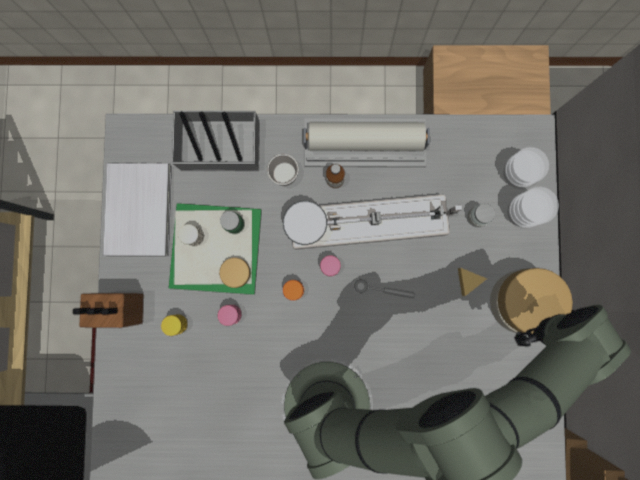

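View pics/side1.png

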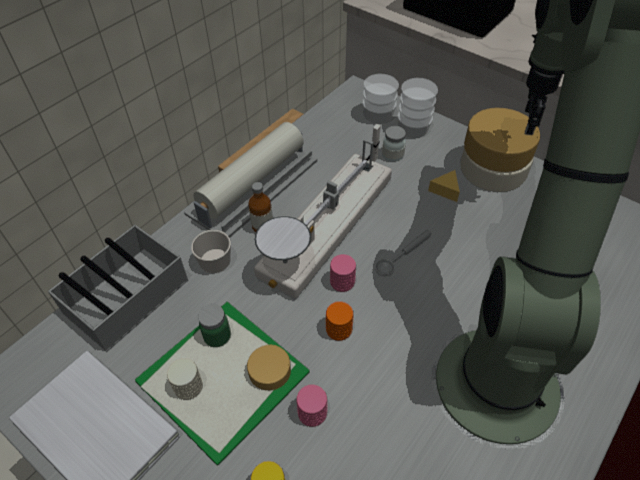

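The top view shows the scale from the pan (304,222) to the pointer (455,210), with the poise near (375,216). The drum candidates in the top view are:
- white drum on the board (191,234)
- pink at (330,265) and (229,314)
- orange at (292,290)
- yellow at (173,325)

Only the white drum on the green board fits the description. I'll confirm it in a crop and measure it.

Run:
```python
from h import *
t=cam("top"); s=cam("side")
a=cv2.resize(t[0][190:300,160:270],(400,400),interpolation=cv2.INTER_CUBIC)
b=cv2.resize(s[0][330:430,140:240],(400,400),interpolation=cv2.INTER_CUBIC)
d=cv2.resize(t[0][180:260,275:475],(800,320),interpolation=cv2.INTER_CUBIC)
cv2.imwrite("pics/crop.png",cv2.resize(np.vstack([np.hstack([a,b]),d]),(666,600)))
print("cheese",onz(t,191,231,.09), onz(s,184,368,.09))
p=onz(t,304,222,.155);print("pan",p,onz(s,283,238,.155))
print("poise",onz(t,375,216,.14),"ptr",onz(t,455,210,.115))
print("jar",onz(t,232,219,.107),"flat",onz(t,235,271,.052))
print("px/m",[np.linalg.norm(proj(t,[.6,0,z])-proj(t,[.6,.1,z])) for z in(.1,.15)])
```

```text
cheese [0.54230627 0.42564338 0.09      ] [0.53649906 0.42531667 0.09      ]
pan [0.56394632 0.07121658 0.155     ] [0.56499767 0.06366639 0.155     ]
poise [ 0.58518622 -0.14113156  0.14      ] ptr [ 0.60845036 -0.38682468  0.115     ]
jar [0.57826576 0.29550647 0.107     ] flat [0.42031738 0.29298827 0.052     ]
px/m [np.float64(32.37976285712813), np.float64(33.4168474061319)]
```

View pics/crop.png

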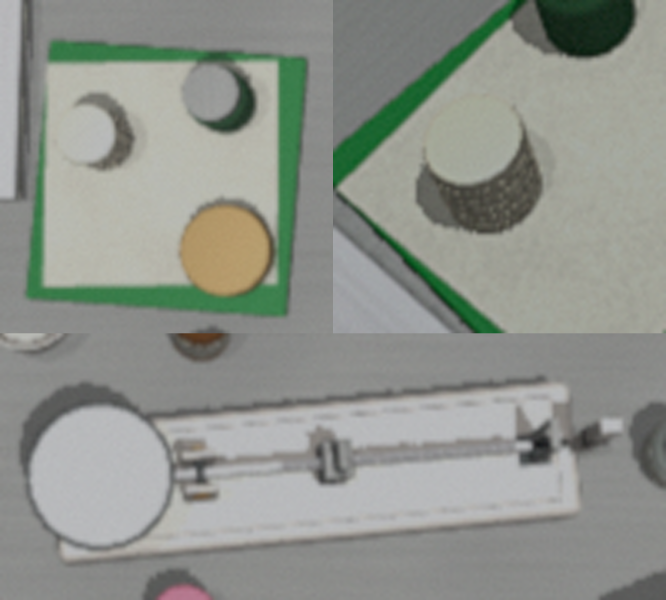

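The crop confirms it: a white drum with a ribbed side on the board, top disc at about (190,233.5) in the top view and (182.6,373) in the side view. The poise is a few notches out. Next I'll refine the position and start moving.

>>> {"fn": "servo_tool", "kwargs": {"plan": [[8.5, 0, 0, -5, 0, 0, -8], [8.5, 0, 0, -10, 0, 0, -16], [8.5, 0, 0, -15, 0, 0, -24], [8.5, 3, -4, -20, 0, 0, -32], [8.5, 6, -8, -20, 0, 0, -40], [8.5, 9, -12, -20, 0, 0, -48], [8.5, 12, -16, -20, 0, 0, -56], [8.5, 15, -20, -20, 0, 0, -64], [8.5, 18, -24, -20, 0, 0, -69], [8.5, 21, -28, -20, 0, 0, -69]]}}

```text
clock: 1.2
position: [0.3323, -0.2381, 0.3998]
tool_rot: [-3.142, 0.001, 1.642]
force: [1.6, -0.3, 0.3]
grip_width: 0.0852
finger_force: 0.0
```

Run:
```python
from h import *
t=cam("top"); s=cam("side")
print("cheese",onz(t,190.2,233.6,.09), onz(s,182.6,372.9,.09))
# pan disc via bright contour
g=cv2.cvtColor(t[0],cv2.COLOR_BGR2GRAY)
c=cv2.HoughCircles(g[190:255,270:340],cv2.HOUGH_GRADIENT,1,50,param1=100,param2=12,minRadius=18,maxRadius=25);print(c)
if c is not None: print("pan",onz(t,270+c[0,0,0],190+c[0,0,1],.155))
for px in[(293.6,248.2),(448.6,234.7),(320,204.7),(444.7,195.7)]: print(onz(t,*px,.056))
s_=bot.observe(); print(s_["position"],s_["tool_rot"],s_["clock"],s_["qpos"])
```

```text
cheese [0.53417169 0.42790213 0.09      ] [0.53052064 0.43491192 0.09      ]
[[[33.5 33.5 22.2]]]
pan [0.55944209 0.07265863 0.155     ]
[0.49330287 0.10845752 0.056     ]
[ 0.53891398 -0.37972197  0.056     ]
[0.63238659 0.02621112 0.056     ]
[ 0.66316734 -0.36902335  0.056     ]
[ 0.33373685 -0.23497362  0.40057756] [3.14047782e+00 1.02571894e-03 1.64572805e+00] 1.3 [ 9.10773031e-01  3.34810591e-03 -4.39558624e-01  1.78341586e+00
  1.76362718e-03  1.35366187e+00  5.45771257e-01]
```

>>> {"fn": "servo_tool", "kwargs": {"plan": [[8.5, 4.5, 2, 0, 0, 0, 0], [8.5, 9, 4, 0, 0, 0, 0], [8.5, 13.5, 6, 0, 0, 0, 0], [8.5, 18, 8, 0, 0, 0, 0], [8.5, 22.5, 10, 0, 0, 0, 0], [8.5, 27, 12, 0, 0, 0, 0], [8.5, 31.5, 14, 0, 0, 0, 0], [8.5, 36, 16, 0, 0, 0, 0], [8.5, 40.5, 18, 0, 0, 0, 0], [8.5, 45, 20, 0, 0, 0, 0]]}}

```text
clock: 2.3
position: [0.5021, 0.224, 0.3995]
tool_rot: [-3.141, 0.0, 1.638]
force: [0.7, -1.7, 1.5]
grip_width: 0.0851
finger_force: 0.0
```

>>> {"fn": "servo_tool", "kwargs": {"plan": [[8.5, 4, 1, 0, 0, 0, 0], [8.5, 8, 2, 2, 0, 0, 0], [8.5, 12, 3, 4, 0, 0, 0], [8.5, 16, 4, 6, 0, 0, 0], [8.5, 19.8, 5, 8, 0, 0, 0], [8.5, 19.8, 5, 8, 0, 0, 0], [8.5, 19.8, 5, 8, 0, 0, 0]]}}

```text
clock: 3.0
position: [0.5374, 0.4239, 0.3186]
tool_rot: [-3.14, 0.001, 1.64]
force: [0.2, -0.7, 0.6]
grip_width: 0.0851
finger_force: 0.0
```

Run:
```python
from h import *
c=cam("wrist"); s=bot.observe(); print(s["position"],s["tool_rot"],s["clock"],s["force"])
cv2.imwrite("pics/w1.png",c[0])
print("proj",proj(c,[.533,.430,.09]),"cam",-c[2].T@c[3])
t=cam("top");p=proj(t,[.533,.430,.09]);print(p)
```

```text
[0.53789917 0.42309888 0.31969769] [-3.14134316e+00  3.28586736e-04  1.63878761e+00] 3.05 [ 1.04283834 -0.51281935  0.5923705 ]
proj [309.99187023 186.1858928 ] cam [0.53288334 0.49857627 0.49282942]
[189.5159759  233.97144436]
```

View pics/w1.png

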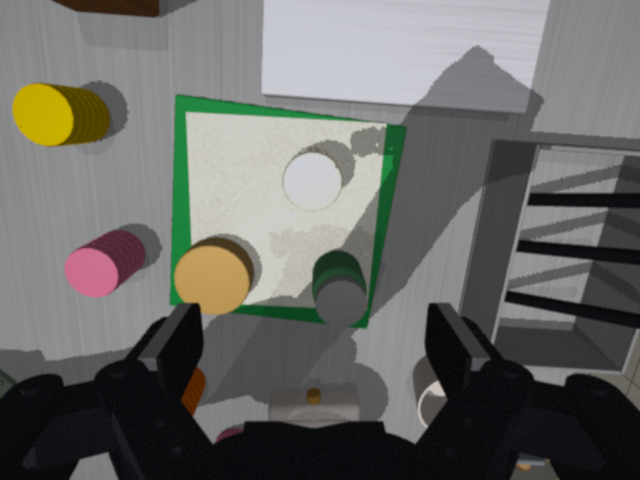

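The white drum's top disc is at (312,181), close to my predicted (310,186). I'll cast that ray and compute the descent.

```bash
cat >> h.py <<'E'
def rel(X):
    s=bot.observe(); return 100*Ro.from_euler('xyz',s["tool_rot"]).as_matrix().T@(np.array(X)-s["position"])
E
python3 - <<'E'
from h import *
c=cam("wrist"); g=cv2.cvtColor(c[0],cv2.COLOR_BGR2GRAY)
h=cv2.HoughCircles(cv2.medianBlur(g,3)[140:225,265:360],cv2.HOUGH_GRADIENT,1,60,param1=100,param2=12,minRadius=24,maxRadius=36)[0,0];print(h)
for u,v in((312,181),(265+h[0],140+h[1])):
    p=onz(c,u,v,.09);print(p,rel([p[0],p[1],.05]))
E
```

```text
[46.5 39.5 28.6]
[0.53619743 0.43422965 0.09      ] [ 1.19318708 -0.1717792  27.06467746]
[0.53556756 0.43577785 0.09      ] [ 1.35186045 -0.22430957 27.06462379]
```

>>> {"fn": "servo_tool", "kwargs": {"plan": [[8.5, 1.3, -0.2, 5, 0, 0, 0], [8.5, 1.3, -0.2, 10, 0, 0, 0], [8.5, 1.3, -0.2, 15, 0, 0, 0], [8.5, 1.3, -0.2, 19, 0, 0, 0], [8.5, 1.3, -0.2, 23, 0, 0, 0], [8.5, 1.3, -0.2, 25, 0, 0, 0], [8.5, 1.3, -0.2, 27, 0, 0, 0], [8.5, 1.3, -0.2, 28, 0, 0, 0], [8.5, 1.3, -0.2, 28, 0, 0, 0], [8.5, 1.3, -0.2, 28, 0, 0, 0]]}}

```text
clock: 4.15
position: [0.5353, 0.4368, 0.0411]
tool_rot: [3.14, -0.001, 1.639]
force: [-0.2, -0.1, 1.0]
grip_width: 0.085
finger_force: 0.0
```

>>> {"fn": "servo_tool", "kwargs": {"plan": [[5.5, 0, 0, 0, 0, 0, 0], [5.5, 0, 0, 0, 0, 0, 0], [5.5, 0, 0, 0, 0, 0, 0], [5.5, 0, 0, 0, 0, 0, 0], [5.5, 0, 0, 0, 0, 0, 0], [5.5, 0, 0, 0, 0, 0, 0], [5.5, 0, 0, 0, 0, 0, 0]], "force": 25}}

```text
clock: 4.85
position: [0.5351, 0.4369, 0.0411]
tool_rot: [3.14, -0.001, 1.639]
force: [-2.4, -0.7, 6.6]
grip_width: 0.0627
finger_force: 25.8
```

>>> {"fn": "servo_tool", "kwargs": {"plan": [[5.5, 0, 0, -1, 0, 0, 0], [5.5, 0, 0, -4, 0, 0, 0], [5.5, 0, 0, -8, 0, 0, 0], [5.5, 0, 0, -12, 0, 0, 0], [5.5, 0, 0, -17, 0, 0, 0], [5.5, 0, 0, -21, 0, 0, 0], [5.5, 0, 0, -22, 0, 0, 0], [5.5, 0, 0, -22, 0, 0, 0], [5.5, 0, 0, -22, 0, 0, 0], [5.5, 0, 0, -22, 0, 0, 0]]}}

```text
clock: 5.85
position: [0.5345, 0.4357, 0.2581]
tool_rot: [-3.14, 0.002, 1.639]
force: [-1.0, -0.0, -2.7]
grip_width: 0.0627
finger_force: 28.8
```

Run:
```python
from h import *
F=[]
for i in range(12):
    cam("wrist"); F.append(bot.observe()["force"])
F=np.array(F);print(F.mean(0),F.std(0)); s=bot.observe(); print(s["position"],s["grip_width"],s["finger_force"])
t=cam("side")
for x in [.24,.25,.26]: print(rel([.5605,.0715,x]))
c=cam("wrist");cv2.imwrite("pics/w2.png",c[0])
```

```text
[ 0.05411506  0.03873063 -2.15466148] [0.46127599 0.44364285 0.46433191]
[0.53483143 0.43629001 0.25979048] 0.0629779073975741 28.839673697948456
[-36.57052026   0.07614468   1.98070412]
[-36.5705077    0.07613136   0.98070412]
[-3.65704951e+01  7.61180476e-02 -1.92958751e-02]
```

View pics/w2.png

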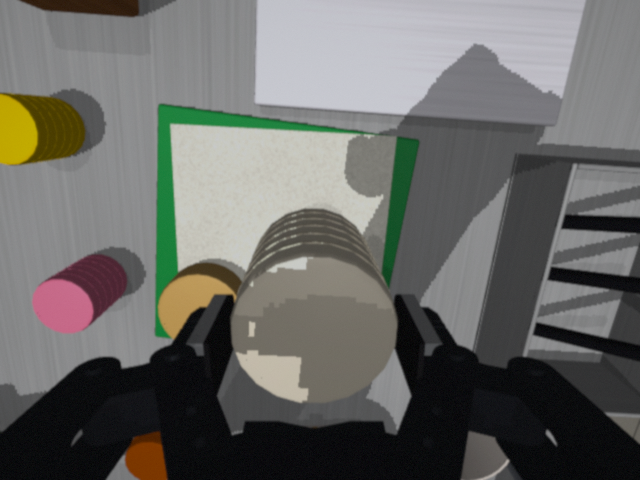

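The drum is held centred and upright, top at (315,330). The lift reading of roughly 2.2–3 N puts it near notch 11–15. Next I'll carry it to the pan.

>>> {"fn": "servo_tool", "kwargs": {"plan": [[5.5, -3, 0, 0, 0, 0, 0], [5.5, -7, 0, 0, 0, 0, 0], [5.5, -11, 0, 0, 0, 0, 0], [5.5, -16, 0, 0, 0, 0, 0], [5.5, -21, 0, 0, 0, 0, 0], [5.5, -26, 0, 0, 0, 0, 0], [5.5, -30, 0, 0, 0, 0, 0], [5.5, -33.5, 0, 0, 0, 0, 0], [5.5, -35.5, 0, 0, 0, 0, 0], [5.5, -36.5, 0, 0, 0, 0, 0]]}}

```text
clock: 7.55
position: [0.56, 0.0699, 0.2599]
tool_rot: [3.141, 0.001, 1.636]
force: [-0.1, 1.2, -2.3]
grip_width: 0.0627
finger_force: 28.8
```

>>> {"fn": "servo_tool", "kwargs": {"plan": [[5.5, 0, 0, 1.5, 0, 0, 0], [5.5, 0, 0, 3, 0, 0, 0], [5.5, 0, 0, 4.5, 0, 0, 0], [5.5, 0, 0, 5, 0, 0, 0], [5.5, 0, 0, 5, 0, 0, 0]]}}

```text
clock: 8.05
position: [0.5592, 0.073, 0.2087]
tool_rot: [-3.14, -0.0, 1.64]
force: [0.9, 0.4, -1.9]
grip_width: 0.0629
finger_force: 28.8
```

Run:
```python
from h import *
s=bot.observe();print(s["position"],s["tool_rot"],s["force"],s["clock"])
a=cam("side"); t=cam("top"); w=cam("wrist")
A=cv2.resize(a[0][150:310,200:420],(550,400),interpolation=cv2.INTER_CUBIC)
cv2.imwrite("pics/s2.png",A)
print("expected pan centre side px",proj(a,[.56,.072,.16]))
```

```text
[0.55917542 0.07296112 0.2086994 ] [-3.13993493e+00 -3.88155720e-04  1.64039293e+00] [ 0.94089615  0.38767622 -1.94279342] 8.05
expected pan centre side px [282.17815139 239.82735074]
```

View pics/s2.png

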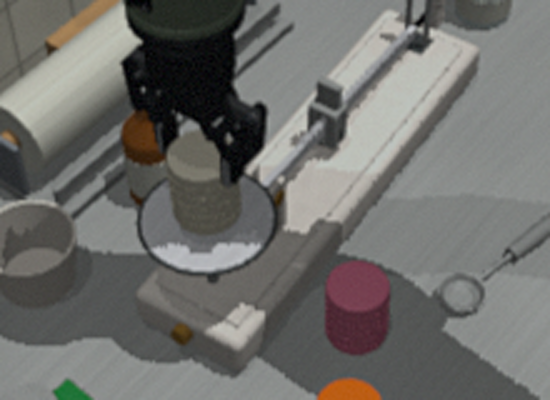

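In the crop the pan's ellipse is centred at (207,222), which is pixel (282.8,238.8). The expected position was (282.2,239.8), so the drum is over the middle. Now I'll lower it gently.

>>> {"fn": "servo_tool", "kwargs": {"plan": [[5.5, 0, 0, 0.4, 0, 0, 0], [5.5, 0, 0, 0.8, 0, 0, 0], [5.5, 0, 0, 1.1, 0, 0, 0], [5.5, 0, 0, 1.4, 0, 0, 0], [5.5, 0, 0, 1.6, 0, 0, 0], [5.5, 0, 0, 1.8, 0, 0, 0], [5.5, 0, 0, 2.0, 0, 0, 0], [5.5, 0, 0, 2.2, 0, 0, 0], [5.5, 0, 0, 2.4, 0, 0, 0], [5.5, 0, 0, 2.4, 0, 0, 0]]}}

```text
clock: 9.2
position: [0.5596, 0.0721, 0.1856]
tool_rot: [-3.141, -0.0, 1.639]
force: [-0.8, -1.3, -0.2]
grip_width: 0.0627
finger_force: 29.0
```

>>> {"fn": "servo_tool", "kwargs": {"plan": [[5.5, 0, 0, 0.1, 0, 0, 0], [5.5, 0, 0, 0.2, 0, 0, 0], [5.5, 0, 0, 0.3, 0, 0, 0], [5.5, 0, 0, 0.4, 0, 0, 0], [5.5, 0, 0, 0.4, 0, 0, 0]]}}

```text
clock: 9.7
position: [0.5597, 0.0721, 0.1817]
tool_rot: [-3.142, -0.0, 1.639]
force: [-0.7, 0.4, -2.2]
grip_width: 0.0628
finger_force: 28.9
```

>>> {"fn": "servo_tool", "kwargs": {"plan": [[5.5, 0, 0, 0.1, 0, 0, 0], [5.5, 0, 0, 0.2, 0, 0, 0], [5.5, 0, 0, 0.3, 0, 0, 0], [5.5, 0, 0, 0.3, 0, 0, 0]]}}

```text
clock: 10.1
position: [0.5597, 0.0721, 0.1787]
tool_rot: [-3.142, 0.0, 1.639]
force: [-0.1, 0.3, -1.5]
grip_width: 0.0627
finger_force: 28.9
```

>>> {"fn": "servo_tool", "kwargs": {"plan": [[5.5, 0, 0, 0.1, 0, 0, 0], [5.5, 0, 0, 0.1, 0, 0, 0]]}}

```text
clock: 10.3
position: [0.5597, 0.0721, 0.1777]
tool_rot: [-3.142, -0.0, 1.639]
force: [0.4, 0.1, -0.3]
grip_width: 0.0631
finger_force: 28.9
```

>>> {"fn": "servo_tool", "kwargs": {"plan": [[5.5, 0, 0, 0.1, 0, 0, 0], [5.5, 0, 0, 0.1, 0, 0, 0]]}}

```text
clock: 10.5
position: [0.5597, 0.0722, 0.177]
tool_rot: [3.141, 0.0, 1.639]
force: [-0.8, -0.9, 3.1]
grip_width: 0.0629
finger_force: 29.2
```

>>> {"fn": "servo_tool", "kwargs": {"plan": [[6.5, 0, 0, 0, 0, 0, 0], [7, 0, 0, 0, 0, 0, 0], [7.5, 0, 0, 0, 0, 0, 0], [8.5, 0, 0, 0, 0, 0, 0], [8.5, 0, 0, 0, 0, 0, 0], [8.5, 0, 0, 0, 0, 0, 0]]}}

```text
clock: 11.1
position: [0.5598, 0.0722, 0.1768]
tool_rot: [3.141, -0.0, 1.639]
force: [-0.9, 0.3, 0.3]
grip_width: 0.0851
finger_force: 0.0
```

>>> {"fn": "servo_tool", "kwargs": {"plan": [[8.5, 0, 0, -1, 0, 0, 0], [8.5, 0, 0, -3, 0, 0, 0], [8.5, 0, 0, -6, 0, 0, 0], [8.5, 0, 0, -10, 0, 0, 0], [8.5, 0, 0, -13, 0, 0, 0], [8.5, 0, 0, -13, 0, 0, 0]]}}

```text
clock: 11.7
position: [0.561, 0.073, 0.3113]
tool_rot: [3.136, -0.0, 1.639]
force: [-0.1, 0.0, -0.9]
grip_width: 0.0851
finger_force: 0.0
```

Run:
```python
from h import *
s=bot.observe();print(s["position"],s["tool_rot"],s["force"],s["clock"])
w=cam("wrist");cv2.imwrite("pics/w3.png",w[0])
```

```text
[0.56095762 0.073005   0.31128302] [ 3.13585410e+00 -3.88996683e-04  1.63905859e+00] [-0.12959104  0.03307848 -0.86961539] 11.7
```

View pics/w3.png

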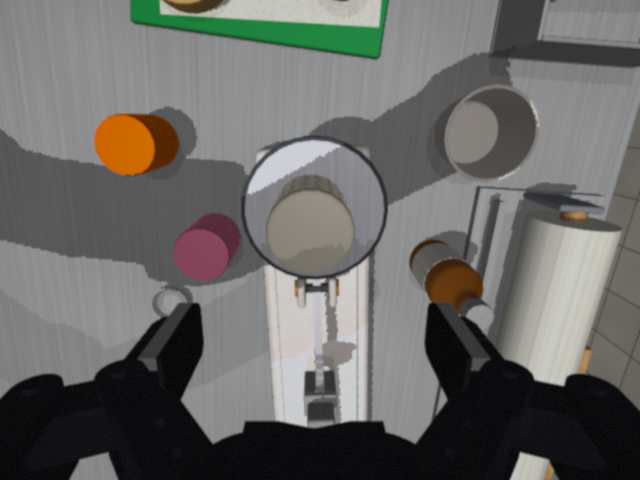

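The drum stands near the pan's middle, pan rim centre at (315,207). The fork is at (317,290) and the thumb at about (320,395). I'll back off along the beam and close the fingers.

>>> {"fn": "servo_tool", "kwargs": {"plan": [[8.5, -3, 0, -2, 0, 0, 0], [8.5, -8, 0, -2, 0, 0, 0], [8.5, -13, 0, -2, 0, 0, 0], [4, -18, 0, -2, 0, 0, 0], [0, -23, 0, -2, 0, 0, 0], [0, -28, 0, -2, 0, 0, 0], [0, -31, 0, -2, 0, 0, 0], [0, -32, 0, -2, 0, 0, 0], [0, -32, 0, -2, 0, 0, 0], [0, -32, 0, -2, 0, 0, 0]]}}

```text
clock: 12.75
position: [0.5816, -0.2456, 0.3265]
tool_rot: [-3.141, -0.001, 1.641]
force: [0.1, 0.2, 0.3]
grip_width: -0.0001
finger_force: 0.0
```

Run:
```python
from h import *
s=bot.observe();print(s["position"],s["tool_rot"],s["force"],s["clock"])
w=cam("wrist");cv2.imwrite("pics/w4.png",w[0]); np.savez("w4.npz",R=w[2],t=w[3],K=w[1])
print("cam",-w[2].T@w[3],"axis",w[2][2])
```

```text
[ 0.58156194 -0.24555271  0.32653494] [-3.14131045e+00 -8.24399016e-04  1.64055135e+00] [0.05576277 0.20808158 0.25164213] 12.75
cam [ 0.57680203 -0.17117891  0.50086106] axis [ 0.0198785  -0.29096632 -0.95652676]
```

View pics/w4.png

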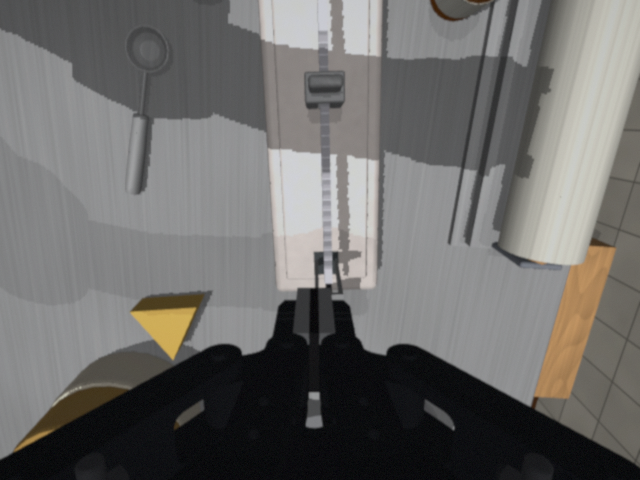

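The thumb top is at about (324,82), and the beam runs from (323,40) to (328,278), with the stop loop near (327,262). The beam is pointer-up, as expected. I'll cast these.

Run:
```python
from h import *
z=np.load("w4.npz"); w=(None,z["K"],z["R"],z["t"])
th=onz(w,324,82,.176); b1=onz(w,323,40,.131); b2=onz(w,328.5,275,.148)
print("thumb",th,b1,b2,"yaw",np.arctan2(-(b2-b1)[0],(b2-b1)[1])+np.pi, )
a=cam("side"); t=cam("top")
pan=np.array([.5597,.0722])
d=b2[:2]-b1[:2]; d/=np.linalg.norm(d); pv=pan+.09*d
print("axis",d,"pivot",pv,"thumb from pivot",(th[:2]-pv)@d,"lateral",np.cross(d,th[:2]-pv),"b2 dist",(b2[:2]-pv)@d)
for r in [75,85,95,105,115,125]: print(r,(pv+d*r/1000).round(4))
```

```text
thumb [ 0.58292554 -0.14269762  0.176     ] [ 0.58028434 -0.10478136  0.131     ] [ 0.60160693 -0.31790035  0.148     ] yaw 0.09971830324001374
axis [ 0.09955312 -0.99503225] pivot [ 0.56865978 -0.0173529 ] thumb from pivot 0.12614223512453102 lateral 0.0017164325936059148 b2 dist 0.30233439797030337
75 [ 0.5761 -0.092 ]
85 [ 0.5771 -0.1019]
95 [ 0.5781 -0.1119]
105 [ 0.5791 -0.1218]
115 [ 0.5801 -0.1318]
125 [ 0.5811 -0.1417]<stdin>:8: DeprecationWarning: Arrays of 2-dimensional vectors are deprecated. Use arrays of 3-dimensional vectors instead. (deprecated in NumPy 2.0)
```

```bash
cat >> h.py <<'E'
def line(d,z): return [.5829+.095*(d-.126), -.1427-.9955*(d-.126), z]
E
python3 - <<'E'
from h import *
F=[]
for i in range(12): cam("wrist"); F.append(bot.observe()["force"])
print(np.mean(F,0)); print(rel(line(.092,.162)), bot.observe()["clock"])
E
```

```text
[-0.14816311 -0.00201809  0.30064048]
[13.80562625  0.7558822  16.48039154] 13.5
```

Bias is about +0.3 N, so the cheese weighs about 250 g, which is notch 12–13. Now I'll approach the inner side of the thumb.

>>> {"fn": "servo_tool", "kwargs": {"plan": [[0, 4, 0.2, 0, 0, 0, -1.5], [0, 8, 0.5, 0, 0, 0, -1.5], [0, 12, 0.75, 2, 0, 0, -1.5], [0, 13.8, 0.75, 6, 0, 0, -1.5], [0, 13.8, 0.75, 10, 0, 0, -1.5], [0, 13.8, 0.75, 13, 0, 0, -1.5], [0, 13.8, 0.75, 15, 0, 0, -1.5], [0, 13.8, 0.75, 16.4, 0, 0, -1.5], [0, 13.8, 0.75, 16.4, 0, 0, -1.5], [0, 13.8, 0.75, 16.4, 0, 0, -1.5]]}}

```text
clock: 14.5
position: [0.58, -0.1089, 0.1636]
tool_rot: [3.141, 0.0, 1.665]
force: [-0.1, 0.3, 0.8]
grip_width: 0.0001
finger_force: 0.0
```

>>> {"fn": "servo_tool", "kwargs": {"plan": [[0, -0.3, 0, 0, 0, 0, 0], [0, -0.6, 0, 0, 0, 0, 0], [0, -0.9, 0, 0, 0, 0, 0], [0, -1.2, 0, -0.1, 0, 0, 0], [0, -1.5, 0, -0.1, 0, 0, 0], [0, -1.8, 0, -0.1, 0, 0, 0], [0, -2.1, 0, -0.1, 0, 0, 0], [0, -2.4, 0, -0.15, 0, 0, 0], [0, -2.7, 0, -0.2, 0, 0, 0], [0, -3, 0, -0.2, 0, 0, 0]]}}

```text
clock: 15.5
position: [0.5825, -0.139, 0.1649]
tool_rot: [3.142, -0.0, 1.665]
force: [-0.3, -0.2, 0.4]
grip_width: 0.0
finger_force: 0.0
```

```bash
cat > loc.py <<'E'
from h import *
import sys
s=bot.observe();print(np.round(s["position"],4),np.round(s["tool_rot"],4),np.round(s["force"],2),s["clock"])
d0=(s["position"][1]+.1427)/-.9955+.126; print("tcp d",d0)
w=cam("wrist"); np.savez("w.npz",f=w[0],R=w[2],t=w[3],K=w[1])
cv2.imwrite(sys.argv[1],w[0])
E
python3 loc.py pics/w5.png
```

```text
[ 0.5825 -0.139   0.1649] [ 3.1415 -0.      1.6653] [-0.33 -0.2   0.42] 15.5
tcp d 0.1222419919089983
```

View pics/w5.png

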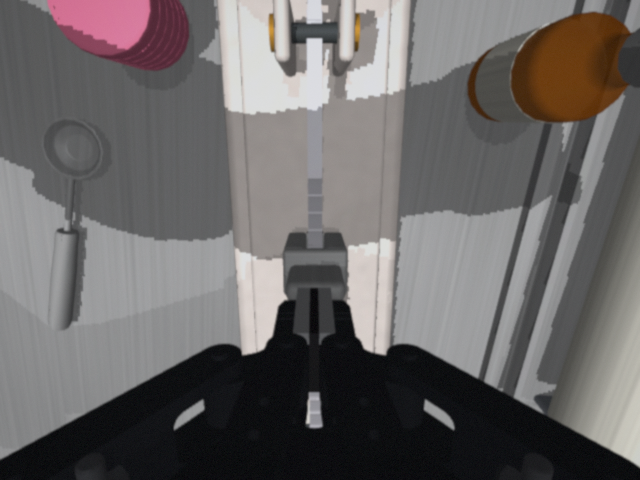

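The fork axle is at (315,33), the saddle's inner end at row 232, the thumb at about (315,275), and the fingertip appears at (315,290), beyond the thumb. I'll check the distances.

Run:
```python
from h import *
z=np.load("w.npz"); w=(None,z["K"],z["R"],z["t"])
s=bot.observe(); print("tcp px",proj(w,s["position"]))
p=onz(w,315,33,.115);print("axle",p)
for n,u,v,h in(("saddle inner top",315,250,.145),("saddle inner low",315,232,.14),("thumb top inner",315,265,.176),("thumb top at .167",315,265,.167),("thumb 290",315,290,.176)):
    q=onz(w,u,v,h);print(n,q,np.linalg.norm((q-p)[:2]))
for d in(.105,.115,.125,.135):
    for o,h in((-.013,.022),(-.005,.022),(-.005,.052),(.005,.052)):
        q=d+o; print(d,o,h,proj(w,[p[0]+.095*q,p[1]-.9955*q,.115+h+.08*q]).round(0),end=' ')
    print()
for r in range(175,300,8): print(r,z["f"][r,315],end=';')
```

```text
tcp px [312.82949401 278.6596593 ]
axle [ 0.57249858 -0.02158278  0.115     ]
saddle inner top [ 0.58283238 -0.13144303  0.145     ] 0.11034519438314801
saddle inner low [ 0.58203846 -0.1229058   0.14      ] 0.1017711349413021
thumb top inner [ 0.58239573 -0.12796193  0.176     ] 0.10683856316658563
thumb top at .167 [ 0.58275855 -0.13145738  0.167     ] 0.11035259397345622
thumb 290 [ 0.58357239 -0.14034822  0.176     ] 0.1192805902026348
0.105 -0.013 0.022 [315. 216.] 0.105 -0.005 0.022 [315. 231.] 0.105 -0.005 0.052 [316. 250.] 0.105 0.005 0.052 [316. 271.] 
0.115 -0.013 0.022 [315. 235.] 0.115 -0.005 0.022 [315. 250.] 0.115 -0.005 0.052 [316. 271.] 0.115 0.005 0.052 [316. 292.] 
0.125 -0.013 0.022 [315. 254.] 0.125 -0.005 0.022 [315. 268.] 0.125 -0.005 0.052 [316. 292.] 0.125 0.005 0.052 [316. 312.] 
0.135 -0.013 0.022 [315. 271.] 0.135 -0.005 0.022 [315. 286.] 0.135 -0.005 0.052 [316. 312.] 0.135 0.005 0.052 [316. 332.] 
175 [156 150 151];183 [120 116 116];191 [120 115 117];199 [120 115 116];207 [121 116 117];215 [118 113 113];223 [121 116 117];231 [127 123 124];239 [122 118 118];247 [110 106 105];255 [117 116 115];263 [105 105 105];271 [57 58 57];279 [59 59 57];287 [68 66 66];295 [11 12 10];
```

Run:
```python
from h import *
z=np.load("w.npz"); K=z["K"]; print(K[0,0])
# w3 camera: rebuild from relative pose
s=bot.observe(); Wn=np.eye(4); Wn[:3,:3]=Ro.from_euler('xyz',s["tool_rot"]).as_matrix(); Wn[:3,3]=s["position"]
M=np.eye(4); M[:3,:3]=z["R"]; M[:3,3]=z["t"]; T=np.linalg.inv(M@Wn)  # tool->... 
T=np.linalg.inv(Wn)@np.linalg.inv(M)
W3=np.eye(4); W3[:3,:3]=Ro.from_euler('xyz',[3.13585,-.00039,1.63906]).as_matrix(); W3[:3,3]=[.56096,.0730,.31128]
C=np.linalg.inv(W3@T); w=(None,K,C[:3,:3],C[:3,3])
f=cv2.imread("pics/w3.png"); g=cv2.cvtColor(f,cv2.COLOR_BGR2GRAY)
print("row207",[(c,int(g[207,c])) for c in list(range(236,252))+list(range(378,394))])
for zz in(.148,.155,.162):
    a=onz(w,242.5,207,zz);b=onz(w,386.5,207,zz);top=onz(w,314,138,zz);bot_=onz(w,316,277,zz)
    print(zz,np.linalg.norm(a-b),np.linalg.norm(top-bot_),(a+b)/2,(top+bot_)/2)
print("axle w3",onz(w,317,289,.115), "cheese top",onz(w,310,227,.23),proj(w,[.56,.07,.226]))
for zz in(.220,.228,.236,.244): print(zz,np.linalg.norm(onz(w,266,227,zz)-onz(w,354,227,zz)))
```

```text
383.42164311261746
row207 [(236, 88), (237, 88), (238, 91), (239, 92), (240, 83), (241, 59), (242, 45), (243, 46), (244, 67), (245, 108), (246, 123), (247, 126), (248, 128), (249, 127), (250, 125), (251, 127), (378, 136), (379, 136), (380, 135), (381, 134), (382, 132), (383, 118), (384, 80), (385, 50), (386, 47), (387, 77), (388, 125), (389, 144), (390, 146), (391, 145), (392, 144), (393, 147)]
0.148 0.1296157091045593 0.12834925129128835 [0.56318575 0.0725696  0.148     ] [0.56388195 0.06867602 0.148     ]
0.155 0.12692890338365773 0.12568869799088028 [0.563021   0.07413247 0.155     ] [0.56370277 0.07031959 0.155     ]
0.162 0.1242420976627562 0.12302814469047225 [0.56285626 0.07569533 0.162     ] [0.5635236  0.07196317 0.162     ]
axle w3 [ 0.57258711 -0.02286018  0.115     ] cheese top [0.55906381 0.0765508  0.23      ] [310.7352569  234.46381056]
0.22 0.06329688409461061
0.228 0.06139100404219539
0.236 0.059485123989780175
0.244 0.05757924393736507
```

The pan measures at its low stop (z≈0.148) with its centre at (0.564, 0.069), so the beam is pointer-up, and the finger seems to have slid over the thumb without load. I'll back off, go lower and try again with small steps.

>>> {"fn": "servo_tool", "kwargs": {"plan": [[0, 1, 0, 0, 0, 0, 0], [0, 2, 0, 0, 0, 0, 0], [0, 3, 0, 0, 0, 0, 0], [0, 3.4, 0, 0, 0, 0, 0], [0, 3.4, 0, 0.5, 0, 0, 0], [0, 3.4, 0, 1.0, 0, 0, 0], [0, 3.4, 0, 1.4, 0, 0, 0], [0, 3.4, 0, 1.4, 0, 0, 0]]}}

```text
clock: 16.35
position: [0.5788, -0.1053, 0.1499]
tool_rot: [-3.14, -0.0, 1.665]
force: [0.1, -0.1, -0.5]
grip_width: 0.0002
finger_force: 0.0
```

>>> {"fn": "servo_tool", "kwargs": {"plan": [[0, -0.3, 0, 0, 0, 0, 0], [0, -0.6, 0, 0, 0, 0, 0], [0, -0.9, 0, 0, 0, 0, 0], [0, -1.2, 0, 0, 0, 0, 0], [0, -1.5, 0, 0, 0, 0, 0], [0, -1.8, 0, 0, 0, 0, 0], [0, -1.8, 0, 0, 0, 0, 0]]}}

```text
clock: 17.05
position: [0.5809, -0.1234, 0.1507]
tool_rot: [-3.141, 0.0, 1.665]
force: [0.6, 0.2, -0.8]
grip_width: -0.0001
finger_force: 0.0
```

```bash
python3 loc.py w6.png
python3 - <<'E'
import numpy as np
f=np.load("w.npz")["f"]
print([int(f[r,318].mean()) for r in range(150,310,4)])
E
```

```text
[ 0.5809 -0.1234  0.1507] [-3.1415e+00  1.0000e-04  1.6646e+00] [ 0.62  0.19 -0.83] 17.05
tcp d 0.1066004714995929
[151, 152, 151, 151, 151, 151, 151, 153, 151, 150, 151, 149, 151, 150, 150, 146, 115, 118, 118, 120, 125, 117, 118, 119, 135, 114, 116, 119, 109, 103, 104, 106, 108, 111, 68, 48, 44, 43, 37, 38]
```

```bash
cat > pred.py <<'E'
from h import *
z=np.load("w.npz"); w=(None,z["K"],z["R"],z["t"])
P=np.array([.5725,-.0222]); D=np.array([.0955,-.9954])
for tilt in(.08,0):
  for d in(.105,.115,.125):
    print(tilt,d,[proj(w,[*(P+D*(d+o)),.115+h+tilt*(d+o)]).round(0).tolist() for o,h in((-.013,-.01),(-.013,.022),(-.005,.022),(-.005,.052),(.005,.052))])
E
python3 pred.py
python3 - <<'E'
import numpy as np
f=np.load("w.npz")["f"]
for r in range(240,300,3): print(r,[int(f[r,c].mean()) for c in range(276,360,6)])
E
```

```text
0.08 0.105 [[315.0, 236.0], [316.0, 255.0], [316.0, 270.0], [316.0, 297.0], [316.0, 318.0]]
0.08 0.115 [[315.0, 253.0], [316.0, 274.0], [316.0, 289.0], [316.0, 318.0], [316.0, 339.0]]
0.08 0.125 [[315.0, 269.0], [316.0, 293.0], [316.0, 307.0], [316.0, 339.0], [316.0, 360.0]]
0 0.105 [[315.0, 233.0], [315.0, 250.0], [316.0, 264.0], [316.0, 289.0], [316.0, 309.0]]
0 0.115 [[315.0, 248.0], [316.0, 268.0], [316.0, 282.0], [316.0, 309.0], [316.0, 328.0]]
0 0.125 [[315.0, 264.0], [316.0, 285.0], [316.0, 299.0], [316.0, 328.0], [316.0, 347.0]]
240 [143, 144, 144, 144, 146, 143, 118, 119, 144, 143, 142, 142, 142, 142]
243 [143, 145, 144, 145, 145, 142, 119, 118, 144, 142, 142, 141, 142, 140]
246 [144, 146, 144, 145, 144, 142, 135, 135, 128, 125, 131, 142, 143, 141]
249 [144, 145, 145, 144, 144, 126, 114, 115, 124, 123, 120, 131, 133, 139]
252 [144, 144, 144, 142, 130, 124, 116, 116, 124, 122, 122, 122, 124, 131]
255 [143, 130, 127, 129, 124, 124, 117, 117, 122, 123, 122, 123, 125, 122]
258 [130, 127, 125, 125, 125, 123, 118, 119, 123, 122, 123, 123, 124, 122]
261 [124, 127, 123, 119, 120, 112, 116, 109, 114, 117, 117, 122, 122, 122]
264 [125, 124, 88, 60, 57, 90, 119, 116, 87, 58, 57, 86, 121, 123]
267 [125, 124, 62, 58, 55, 81, 101, 101, 74, 55, 56, 64, 122, 123]
270 [124, 125, 58, 56, 57, 82, 103, 104, 72, 57, 56, 55, 134, 200]
273 [125, 125, 57, 55, 55, 77, 104, 103, 71, 57, 56, 58, 175, 208]
276 [140, 203, 57, 56, 55, 78, 106, 108, 70, 57, 55, 54, 142, 207]
279 [210, 209, 57, 56, 55, 78, 109, 108, 72, 58, 56, 56, 165, 207]
282 [210, 197, 58, 56, 56, 77, 111, 111, 74, 58, 56, 55, 182, 209]
285 [210, 171, 67, 65, 66, 71, 86, 85, 65, 66, 62, 64, 162, 207]
288 [208, 135, 69, 68, 61, 60, 29, 51, 61, 62, 70, 71, 89, 205]
291 [208, 103, 88, 87, 61, 60, 15, 45, 60, 67, 95, 96, 97, 206]
294 [207, 104, 93, 92, 61, 61, 10, 44, 60, 64, 98, 98, 101, 205]
297 [206, 105, 94, 92, 60, 60, 10, 44, 62, 63, 98, 99, 104, 206]
```

>>> {"fn": "servo_tool", "kwargs": {"plan": [[0, -0.3, 0, 0, 0, 0, 0], [0, -0.6, 0, 0, 0, 0, 0], [0, -0.8, 0, 0, 0, 0, 0], [0, -0.8, 0, 0, 0, 0, 0]]}}

```text
clock: 17.5
position: [0.5816, -0.1312, 0.1507]
tool_rot: [-3.141, 0.0, 1.665]
force: [0.2, -0.2, 0.3]
grip_width: 0.0003
finger_force: 0.0
```

>>> {"fn": "servo_tool", "kwargs": {"plan": [[0, -0.3, 0, 0, 0, 0, 0], [0, -0.6, 0, 0, 0, 0, 0], [0, -0.8, 0, 0, 0, 0, 0], [0, -0.8, 0, 0, 0, 0, 0]]}}

```text
clock: 17.9
position: [0.5824, -0.1392, 0.1507]
tool_rot: [-3.142, 0.0, 1.665]
force: [1.1, 0.4, -0.3]
grip_width: -0.0002
finger_force: 0.0
```

```bash
python3 loc.py w7.png; python3 pred.py|head -3
python3 - <<'E'
import numpy as np
f=np.load("w.npz")["f"]
for r in range(195,306,3): print(r,[int(f[r,c].mean()) for c in (276,290,300,318,330,345)])
E
```

```text
[ 0.5824 -0.1392  0.1507] [-3.1415e+00  1.0000e-04  1.6647e+00] [ 1.09  0.4  -0.29] 17.9
tcp d 0.12246669129125148
0.08 0.105 [[315.0, 209.0], [316.0, 224.0], [316.0, 240.0], [316.0, 262.0], [316.0, 285.0]]
0.08 0.115 [[315.0, 227.0], [316.0, 244.0], [316.0, 260.0], [316.0, 285.0], [316.0, 307.0]]
0.08 0.125 [[315.0, 244.0], [316.0, 264.0], [316.0, 279.0], [316.0, 307.0], [316.0, 329.0]]
195 [143, 143, 145, 118, 142, 143]
198 [143, 143, 143, 124, 143, 143]
201 [142, 142, 142, 123, 143, 143]
204 [142, 142, 143, 116, 143, 145]
207 [143, 141, 144, 116, 144, 144]
210 [143, 141, 143, 116, 144, 142]
213 [142, 142, 144, 117, 144, 141]
216 [142, 143, 144, 119, 144, 140]
219 [143, 144, 144, 132, 142, 141]
222 [144, 143, 142, 115, 143, 140]
225 [144, 144, 144, 117, 141, 141]
228 [144, 143, 143, 119, 140, 140]
231 [143, 144, 140, 119, 138, 139]
234 [144, 142, 124, 118, 120, 140]
237 [143, 133, 118, 134, 115, 140]
240 [144, 62, 58, 116, 59, 137]
243 [142, 58, 57, 116, 58, 130]
246 [142, 57, 58, 117, 58, 109]
249 [142, 58, 58, 119, 58, 73]
252 [143, 56, 57, 117, 58, 58]
255 [141, 64, 58, 112, 66, 61]
258 [124, 71, 69, 69, 70, 71]
261 [121, 95, 97, 99, 100, 106]
264 [121, 111, 111, 114, 116, 118]
267 [122, 110, 111, 100, 107, 115]
270 [172, 109, 111, 98, 99, 102]
273 [206, 109, 95, 95, 96, 102]
276 [207, 76, 56, 57, 54, 101]
279 [208, 56, 55, 56, 53, 101]
282 [208, 55, 56, 55, 56, 95]
285 [208, 54, 56, 56, 55, 90]
288 [208, 56, 59, 51, 58, 79]
291 [209, 57, 61, 43, 59, 67]
294 [208, 58, 59, 43, 61, 59]
297 [205, 74, 61, 42, 60, 69]
300 [207, 40, 59, 42, 60, 71]
303 [207, 16, 60, 37, 61, 23]
```

The finger is in front of the thumb's inner face but not yet touching. I'll keep going in small steps.

>>> {"fn": "servo_tool", "kwargs": {"plan": [[0, -0.2, 0, -0.02, 0, 0, 0], [0, -0.4, 0, -0.04, 0, 0, 0], [0, -0.6, 0, -0.05, 0, 0, 0]]}}

```text
clock: 18.25
position: [0.583, -0.1449, 0.1513]
tool_rot: [-3.142, 0.0, 1.665]
force: [-0.4, -0.4, -0.5]
grip_width: 0.0
finger_force: 0.0
```

>>> {"fn": "servo_tool", "kwargs": {"plan": [[0, -0.2, 0, -0.02, 0, 0, 0], [0, -0.4, 0, -0.04, 0, 0, 0], [0, -0.6, 0, -0.05, 0, 0, 0]]}}

```text
clock: 18.55
position: [0.5836, -0.1509, 0.1518]
tool_rot: [-3.142, 0.0, 1.665]
force: [0.0, 0.8, 0.3]
grip_width: -0.0
finger_force: 0.0
```

>>> {"fn": "servo_tool", "kwargs": {"plan": [[0, -0.2, 0, -0.02, 0, 0, 0], [0, -0.4, 0, -0.04, 0, 0, 0], [0, -0.6, 0, -0.05, 0, 0, 0]]}}

```text
clock: 18.85
position: [0.5841, -0.1569, 0.1523]
tool_rot: [-3.142, -0.0, 1.665]
force: [0.7, 0.4, 0.2]
grip_width: -0.0003
finger_force: 0.0
```

```bash
python3 loc.py w8.png; python3 pred.py|head -3
python3 - <<'E'
import numpy as np
f=np.load("w.npz")["f"]
for r in range(195,306,4): print(r,[int(f[r,c].mean()) for c in (276,290,300,318,330,345)])
E
```

```text
[ 0.5841 -0.1569  0.1523] [-3.1416 -0.      1.6652] [0.65 0.4  0.16] 18.85
tcp d 0.14021546958656322
0.08 0.105 [[315.0, 178.0], [315.0, 188.0], [315.0, 204.0], [316.0, 220.0], [316.0, 244.0]]
0.08 0.115 [[315.0, 196.0], [315.0, 208.0], [315.0, 225.0], [316.0, 244.0], [316.0, 267.0]]
0.08 0.125 [[315.0, 213.0], [315.0, 229.0], [315.0, 245.0], [316.0, 267.0], [316.0, 290.0]]
195 [142, 143, 143, 118, 141, 139]
199 [141, 144, 143, 117, 140, 138]
203 [141, 143, 140, 134, 138, 138]
207 [141, 142, 133, 113, 130, 138]
211 [143, 62, 58, 117, 60, 138]
215 [143, 58, 57, 117, 59, 99]
219 [139, 57, 56, 116, 58, 58]
223 [141, 71, 69, 75, 72, 70]
227 [140, 109, 112, 114, 115, 118]
231 [140, 113, 115, 117, 118, 119]
235 [140, 112, 114, 117, 118, 120]
239 [140, 110, 98, 101, 101, 121]
243 [140, 56, 55, 56, 57, 119]
247 [139, 56, 59, 56, 57, 106]
251 [138, 57, 57, 57, 58, 80]
255 [135, 72, 71, 72, 73, 65]
259 [171, 95, 97, 101, 99, 91]
263 [208, 111, 110, 118, 113, 95]
267 [208, 101, 104, 108, 108, 92]
271 [206, 98, 96, 99, 101, 88]
275 [205, 114, 107, 92, 118, 116]
279 [206, 208, 207, 101, 202, 121]
283 [206, 207, 204, 102, 207, 121]
287 [205, 207, 160, 84, 176, 119]
291 [206, 208, 59, 44, 100, 121]
295 [208, 207, 60, 43, 81, 122]
299 [207, 163, 60, 42, 65, 119]
303 [207, 15, 59, 36, 60, 32]
```

Run:
```python
from h import *
from scipy.optimize import least_squares
P=np.array([.5725,-.0222]); D=np.array([.0955,-.9954])
z=np.load("w.npz"); w=(None,z["K"],z["R"],z["t"])
ob=np.array([224.,241.,256,273.])
def r(p): return [proj(w,[*(P+D*(p[0]+o)),p[1]+h])[1]for o,h in((-.013,.022),(-.005,.022),(-.005,.052),(.005,.052))]-ob
s=least_squares(r,[.12,.115],x_scale=[.01,.01]);print(s.x,s.fun)
f=z["f"]
# widths: thumb 28mm at row 265, saddle 35mm at row 231
for row,wd in((248,28),(265,28),(231,35)):
    print(row,[(c,int(f[row,c].mean())) for c in list(range(278,296,2))+list(range(336,356,2))])
x=s.x
for zc in(.1,.115,.125): print(zc,[proj(w,[*(P+D*.122+np.array([a,0])),zc+.052])[0] for a in(-.014,.014)],[proj(w,[*(P+D*.11+np.array([a,0])),zc+.022])[0] for a in(-.0175,.0175)])
g=f.mean(2)
print("finger cols row 300",[ (c,int(g[300,c])) for c in range(270,360,5)])
```

```text
[0.13391527 0.08628391] [ 1.74078023 -2.33110543 -0.13381776  0.64364612]
248 [(278, 139), (280, 106), (282, 93), (284, 106), (286, 80), (288, 56), (290, 57), (292, 57), (294, 57), (336, 57), (338, 58), (340, 58), (342, 57), (344, 77), (346, 112), (348, 99), (350, 128), (352, 182), (354, 183)]
265 [(278, 207), (280, 172), (282, 86), (284, 78), (286, 94), (288, 103), (290, 106), (292, 107), (294, 109), (336, 115), (338, 115), (340, 113), (342, 110), (344, 98), (346, 87), (348, 80), (350, 156), (352, 204), (354, 204)]
231 [(278, 141), (280, 103), (282, 97), (284, 111), (286, 112), (288, 112), (290, 113), (292, 112), (294, 112), (336, 120), (338, 120), (340, 119), (342, 120), (344, 120), (346, 119), (348, 107), (350, 101), (352, 137), (354, 138)]
0.1 [np.float64(286.5951857925725), np.float64(344.39183955630756)] [np.float64(283.41511333853725), np.float64(347.0034521054509)]
0.115 [np.float64(284.3141747628769), np.float64(346.97070397790014)] [np.float64(281.19351259951316), np.float64(349.44104700486884)]
0.125 [np.float64(282.5671611345016), np.float64(348.94462588086964)] [np.float64(279.52177730673617), np.float64(351.27424164794644)]
finger cols row 300 [(270, 209), (275, 207), (280, 205), (285, 105), (290, 100), (295, 95), (300, 60), (305, 61), (310, 29), (315, 11), (320, 59), (325, 60), (330, 60), (335, 62), (340, 60), (345, 111), (350, 200), (355, 205)]
```

Run:
```python
from h import *
a=cam("side"); w=cv2.imread("w8.png"); t=cam("top")
A=cv2.resize(a[0][110:230,290:400],(500,545),interpolation=cv2.INTER_CUBIC)
B=cv2.resize(w[170:330,230:400],(300,282),interpolation=cv2.INTER_CUBIC)
C=cv2.resize(t[0][180:260,355:470],(300,209),interpolation=cv2.INTER_CUBIC)
im=np.zeros((545,800,3),np.uint8); im[:,:500]=A; im[:282,500:]=B; im[282:491,500:]=C
cv2.imwrite("pics/m.png",im); s=bot.observe();print("tcp in side",proj(a,s["position"]),"crop",(proj(a,s["position"])-[290,110])*4.545)
P=np.array([.5725,-.0222]); D=np.array([.0955,-.9954])
f=lambda X:((proj(a,X)-[290,110])*4.545).round(0)
for h in(-.0276,0,.0276): print("pointer",h,f([*(P+D*.345),.115+h]))
print("index",f([*(P+D*.363),.115]),f([*(P+D*.363),.179]))
for tl in (-.08,0,.08): print("thumb top",tl,f([*(P+D*.125),.167+tl*.125]))
```

```text
tcp in side [333.11285645 182.90490334] crop [195.94793258 331.35278567]
pointer -0.0276 [369. 203.]
pointer 0 [372. 170.]
pointer 0.0276 [375. 136.]
index [386. 154.] [393.  73.]
thumb top -0.08 [185. 335.]
thumb top 0 [185. 323.]
thumb top 0.08 [185. 310.]
```

View pics/m.png

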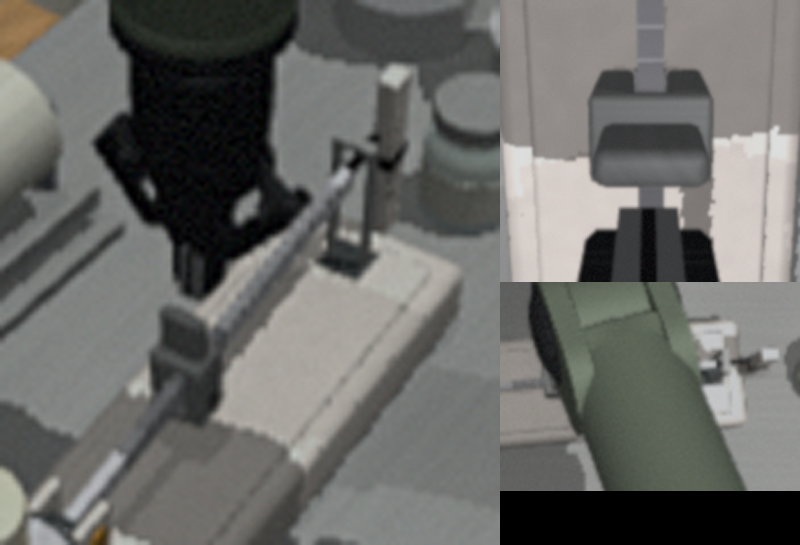

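The montage shows the closed fingertips ending around crop (200,296), clearly above the thumb top at (185,310), while the reported TCP projects to (196,331). So the closed tips sit well above the nominal TCP. The beam is pointer-up with its tip near (385,140). I'll triangulate the tip.

Run:
```python
from h import *
a=cam("side"); s=bot.observe()
z=np.load("w.npz"); w=(None,z["K"],z["R"],z["t"])
for (u,v) in((335.1,175.3),(333,175.3)):
  for q in((300,289),(318,289)):
    o1,d1=ray(a,u,v); o2,d2=ray(w,*q)
    A=np.stack([d1,-d2],1); k=np.linalg.lstsq(A,o2-o1,rcond=None)[0]
    p1=o1+d1*k[0];p2=o2+d2*k[1]; print((p1+p2)/2-s["position"],"gap",np.linalg.norm(p1-p2))
for h in(.0,.01,.013,.02,.028): print(h,[proj(w,np.array(s["position"])+[x,e,h]).round(0).tolist() for x,e in((-.008,.011),(0,.011),(0,0))], proj(a,np.array(s["position"])+[-.008,.011,h]).round(1))
```

```text
[-0.00741782  0.00607515  0.03434806] gap 0.006119951029121755
[-0.00087724  0.00054646  0.02501564] gap 0.010332618506241426
[-0.00636946  0.01024425  0.03855517] gap 0.0015724173993334587
[8.05880708e-05 4.66034989e-03 2.91183926e-02] gap 0.005599731722727878
0.0 [[299.0, 255.0], [315.0, 256.0], [313.0, 277.0]] [332.9 186.7]
0.01 [[298.0, 262.0], [315.0, 264.0], [313.0, 286.0]] [333.  183.9]
0.013 [[298.0, 265.0], [315.0, 266.0], [313.0, 288.0]] [333.  183.1]
0.02 [[297.0, 270.0], [315.0, 272.0], [313.0, 295.0]] [333.  181.2]
0.028 [[296.0, 278.0], [315.0, 279.0], [313.0, 303.0]] [333.  178.9]
```

The closed tips evidently sit about 25–35 mm above the reported TCP. I'll back over the thumb slightly higher, lower further on the inner side, and push while watching the force.

>>> {"fn": "servo_tool", "kwargs": {"plan": [[0, 0, 0, -1, 0, 0, 0], [0, 1.5, 0, -1.2, 0, 0, 0], [0, 3, 0, -1.2, 0, 0, 0], [0, 4.5, 0, -1.2, 0, 0, 0], [0, 5.2, 0, -0.5, 0, 0, 0], [0, 5.2, 0, 0.5, 0, 0, 0], [0, 5.2, 0, 1.2, 0, 0, 0], [0, 5.2, 0, 1.7, 0, 0, 0], [0, 5.2, 0, 1.7, 0, 0, 0]]}}

```text
clock: 19.95
position: [0.5788, -0.1054, 0.1342]
tool_rot: [-3.14, -0.0, 1.665]
force: [-0.7, -1.5, 0.4]
grip_width: -0.0001
finger_force: 0.0
```

>>> {"fn": "servo_tool", "kwargs": {"plan": [[0, -0.4, 0, 0, 0, 0, 0], [0, -0.8, 0, 0, 0, 0, 0], [0, -1.2, 0, 0, 0, 0, 0], [0, -1.5, 0, 0, 0, 0, 0], [0, -1.8, 0, 0, 0, 0, 0], [0, -2.1, 0, 0, 0, 0, 0], [0, -2.4, 0, 0, 0, 0, 0]]}}

```text
clock: 20.65
position: [0.5815, -0.1284, 0.1353]
tool_rot: [-3.142, -0.001, 1.666]
force: [0.0, 6.4, -2.0]
grip_width: 0.0001
finger_force: 2.7
```

>>> {"fn": "servo_tool", "kwargs": {"plan": [[0, -0.2, 0, 0, 0, 0, 0], [0, -0.4, 0, 0, 0, 0, 0], [0, -0.6, 0, 0, 0, 0, 0]]}}

```text
clock: 20.95
position: [0.5821, -0.1353, 0.1353]
tool_rot: [-3.142, 0.0, 1.665]
force: [-0.2, 0.4, -0.0]
grip_width: 0.0002
finger_force: 0.0
```

```bash
cat > prof.py <<'E'
from h import *
import sys
s=bot.observe(); w=cam("wrist"); g=w[0].mean(2); cv2.imwrite(sys.argv[1],w[0])
print(np.round(s["position"],4),np.round(s["force"],2),s["clock"])
P=np.array([.5725,-.0222]); D=np.array([.0955,-.9954])
print("tcp d",(np.array(s["position"][:2])-P)@D)
for r in range(190,320,4): print(r,*[int(g[r,c]) for c in(276,290,305,325,345)],sep=' ',end=' | ')
for d in(.115,.125,.135,.145): print("\n",d,[int(proj(w,[*(P+D*(d+o)),.115+h+.08*(d+o)])[1]) for o,h in((-.013,.022),(-.005,.022),(-.005,.052),(.005,.052),(.013,.022))],end='')
E
python3 prof.py w9.png
```

```text
[ 0.5821 -0.1353  0.1353] [-0.25  0.35 -0.03] 20.95
tcp d 0.11346743840139227
190 141 142 140 140 143 | 194 140 143 141 139 142 | 198 142 144 141 139 144 | 202 141 142 140 137 144 | 206 142 141 142 141 143 | 210 142 140 141 137 141 | 214 140 141 141 136 142 | 218 141 139 142 139 142 | 222 140 139 143 141 141 | 226 141 142 143 141 140 | 230 142 142 143 143 139 | 234 143 143 140 142 139 | 238 143 142 139 141 139 | 242 143 142 138 135 139 | 246 144 142 141 137 139 | 250 144 140 131 122 135 | 254 143 140 122 124 121 | 258 134 139 124 124 121 | 262 123 122 122 121 120 | 266 123 122 122 120 120 | 270 122 67 96 89 115 | 274 122 57 70 66 83 | 278 122 55 72 66 61 | 282 135 56 70 66 55 | 286 204 56 71 66 54 | 290 205 56 61 60 54 | 294 206 62 59 59 64 | 298 205 60 59 59 64 | 302 207 14 60 58 45 | 306 202 14 60 57 11 | 310 189 18 59 60 16 | 314 147 14 60 59 18 | 318 100 20 58 59 21 | 
 0.115 [262, 279, 310, 334, 315]
 0.125 [283, 299, 334, 357, 335]
 0.135 [303, 319, 357, 380, 354]
 0.145 [323, 339, 380, 401, 373]
```

Contact at last: a 6.4 N peak and the poise snapped one notch, to d≈135 mm (notch 5). I'll keep pushing slowly, rising with the beam's slope, toward notch 12.

>>> {"fn": "servo_tool", "kwargs": {"plan": [[0, -0.24, 0, -0.02, 0, 0, 0], [0, -0.48, 0, -0.04, 0, 0, 0], [0, -0.72, 0, -0.06, 0, 0, 0], [0, -0.96, 0, -0.08, 0, 0, 0], [0, -1.2, 0, -0.1, 0, 0, 0], [0, -1.44, 0, -0.12, 0, 0, 0], [0, -1.68, 0, -0.14, 0, 0, 0], [0, -1.92, 0, -0.16, 0, 0, 0], [0, -2.16, 0, -0.18, 0, 0, 0], [0, -2.4, 0, -0.2, 0, 0, 0]]}}

```text
clock: 22.0
position: [0.5843, -0.1584, 0.1372]
tool_rot: [-3.141, -0.001, 1.665]
force: [0.2, 5.1, -1.8]
grip_width: -0.0001
finger_force: 2.4
```

```bash
python3 prof.py w10.png
```

```text
[ 0.5843 -0.1584  0.1372] [ 0.2   5.06 -1.83] 22.0
tcp d 0.13668571788463124
190 140 140 143 139 139 | 194 140 141 140 141 137 | 198 140 140 139 141 139 | 202 141 140 139 142 138 | 206 140 140 139 139 138 | 210 141 140 139 132 137 | 214 142 140 141 132 139 | 218 142 138 140 139 138 | 222 139 138 139 139 137 | 226 140 140 140 140 137 | 230 141 139 138 138 138 | 234 140 138 137 138 136 | 238 140 138 139 133 137 | 242 140 141 138 132 136 | 246 138 140 139 135 137 | 250 137 140 131 121 137 | 254 137 139 123 120 122 | 258 131 139 121 121 120 | 262 121 120 121 120 119 | 266 121 131 194 117 119 | 270 172 57 114 85 106 | 274 207 58 65 70 72 | 278 205 54 67 71 56 | 282 203 57 66 69 56 | 286 205 55 67 70 53 | 290 207 55 59 60 54 | 294 205 65 61 60 65 | 298 204 67 60 60 73 | 302 206 15 59 61 46 | 306 201 13 60 61 12 | 310 190 15 62 59 10 | 314 149 15 59 61 13 | 318 100 21 61 59 23 | 
 0.115 [212, 230, 252, 277, 268]
 0.125 [234, 251, 277, 302, 289]
 0.135 [256, 272, 302, 326, 309]
 0.145 [276, 293, 326, 350, 329]
```

>>> {"fn": "servo_tool", "kwargs": {"plan": [[0, -0.24, 0, -0.02, 0, 0, 0], [0, -0.48, 0, -0.04, 0, 0, 0], [0, -0.72, 0, -0.06, 0, 0, 0], [0, -0.96, 0, -0.08, 0, 0, 0], [0, -1.2, 0, -0.1, 0, 0, 0], [0, -1.44, 0, -0.12, 0, 0, 0], [0, -1.68, 0, -0.14, 0, 0, 0], [0, -1.92, 0, -0.16, 0, 0, 0], [0, -2.16, 0, -0.18, 0, 0, 0], [0, -2.4, 0, -0.2, 0, 0, 0]]}}

```text
clock: 23.05
position: [0.5866, -0.1829, 0.1393]
tool_rot: [3.142, 0.0, 1.665]
force: [-0.4, -0.5, -0.3]
grip_width: 0.0001
finger_force: 0.0
```

>>> {"fn": "servo_tool", "kwargs": {"plan": [[0, -0.24, 0, -0.02, 0, 0, 0], [0, -0.48, 0, -0.04, 0, 0, 0], [0, -0.72, 0, -0.06, 0, 0, 0], [0, -0.96, 0, -0.08, 0, 0, 0], [0, -1.2, 0, -0.1, 0, 0, 0], [0, -1.44, 0, -0.12, 0, 0, 0], [0, -1.68, 0, -0.14, 0, 0, 0], [0, -1.92, 0, -0.16, 0, 0, 0], [0, -2.16, 0, -0.18, 0, 0, 0], [0, -2.35, 0, -0.2, 0, 0, 0]]}}

```text
clock: 24.05
position: [0.5888, -0.2063, 0.1413]
tool_rot: [3.142, 0.0, 1.665]
force: [-1.0, -0.9, -0.2]
grip_width: 0.0001
finger_force: 0.0
```

>>> {"fn": "servo_tool", "kwargs": {"plan": [[0, 0.5, 0, 0, 0, 0, 0], [0, 1.5, 0, 0, 0, 0, 0], [0, 2, 0, -2, 0, 0, 0], [0, 2, 0, -5, 0, 0, 0], [0, -1, 0, -9, 0, 0, 0], [0, -4, 0, -11, 0, 0, 0], [0, -6, 0, -11, 0, 0, 0], [0, -6, 0, -11, 0, 0, 0], [0, -6, 0, -11, 0, 0, 0], [0, -6, 0, -11, 0, 0, 0]]}}

```text
clock: 25.05
position: [0.5945, -0.2641, 0.2511]
tool_rot: [-3.141, -0.001, 1.667]
force: [-0.5, -0.2, -0.3]
grip_width: 0.0004
finger_force: 0.0
```

```bash
cat > ptr.py <<'E'
from h import *
import sys
P=np.array([.5725,-.0222]); D=np.array([.0955,-.9954])
a=cam("side"); g=a[0].mean(2); s=bot.observe(); print(np.round(s["position"],3),s["clock"])
for h in(-.0276,-.008,0,.008,.0276): print(h,"ptr",proj(a,[*(P+D*.345),.115+h]).round(1),"idx",proj(a,[*(P+D*.363),.115+h]).round(1),"loop",proj(a,[*(P+D*.318),.115+h*.92]).round(1))
for r in range(122,166): print(r,*[f"{int(v):3d}" for v in g[r,352:384]])
E
python3 ptr.py
```

```text
[ 0.595 -0.264  0.251] 25.1
-0.0276 ptr [371.3 154.7] idx [374.3 151.1] loop [366.6 159.6]
-0.008 ptr [371.7 149.5] idx [374.8 145.9] loop [367.  154.8]
0 ptr [371.9 147.4] idx [375.  143.8] loop [367.1 152.9]
0.008 ptr [372.  145.2] idx [375.2 141.6] loop [367.3 150.9]
0.0276 ptr [372.5 139.9] idx [375.6 136.3] loop [367.6 146. ]
122 122 126 125 115 104  99 103 107 103  77  71  72  72  74  73  71  73  70  69  68  65  63  61  63  63  61  61  64  61  64  63  65
123 123 124 124 123 122 122 124 126 123 106 106 108 108 103  74  72  74  74  75  74  72  66  68  70  77  75  70  64  64  69  68  71
124 122 121 121 121 123 123 123 124 127 122 123 126 125 123 106 107 104 104 108 106 100  74  82 117 141 133 127 114 105  99  74  71
125 121 119 120 120 120 121 122 123 121 123 123 124 126 127 123 123 123 122 124 125 123 105 117 153 164 162 159 149 130 118  75  74
126 119 120 117 120 122 122 120 123 121 122 124 124 123 123 121 124 123 124 125 124 124 124 152 167 164 163 164 144 116 116  74  73
127 119 117 118 121 122 121 122 120 122 125 124 121 124 120 121 121 122 125 123 125 119 118 155 167 167 164
[... 4340 characters left out ...]
  73  89 107 116 114 116 112 100  91  66
161 144 155 157 155 149 139 124 117  99  86  75  66  85 128 139 143 135  90  47  82 134 111 100 114 114 113 114 111 117 114 111  95
162 153 155 153 147 141 137 130 116  85  74  70  50  57  88 126 156 157  95  49  97 163 153 143 146 134 122 115 113 110 111 112 111
163 119 120 126 136 135 132 110  91  77  74  58  50  45  54  75 106 120  79  48  96 160 163 159 158 153 146 139 121 115 112 108 113
164  89  92 123 136 140 123  85  72  77  71  51  56  48  49  48  56  64  56  54 103 158 155 151 150 156 157 154 147 140 132 119 114
165 131 128 134 136 124  98  75  77  80  67  51  54  48  50  52  49  45  46  53  78 117 136 152 153 151 151 158 156 157 152 144 134
```

The pointer shows as a dark line near (367,152) to (370,148), close to the level prediction. I'll let it settle and measure it against the known fully low position in the first side image.

>>> {"fn": "servo_tool", "kwargs": {"plan": [[0, 0, 0, -2, 0, 0, 0], [0, 0, 0, -2, 0, 0, 0], [0, 0, 0, -2, 0, 0, 0], [0, 0, 0, -2, 0, 0, 0], [0, 0, 0, -2, 0, 0, 0], [0, 0, 0, -2, 0, 0, 0], [0, 0, 0, -2, 0, 0, 0], [0, 0, 0, -2, 0, 0, 0]]}}

```text
clock: 25.9
position: [0.5944, -0.2657, 0.2712]
tool_rot: [-3.142, -0.0, 1.665]
force: [-0.4, 0.3, -0.5]
grip_width: 0.0001
finger_force: 0.0
```

```bash
cat > ptr2.py <<'E'
from h import *
P=np.array([.5725,-.0222]); D=np.array([.0955,-.9954])
a=cam("side")
def dark(f,n):
    g=f.mean(2); print(n)
    for u in range(364,372):
        c=g[140:166,u]; w=np.clip(45-c,0,None); print(u,round(float((w*np.arange(140,166)).sum()/max(w.sum(),1e-6)),2),int(w.sum()),end=' | ')
    print()
dark(a[0],"now"); 
import time
dark(cv2.imread("pics/side1.png"),"low")
for h in(-.0276,0,.0276):
    L=[(d,proj(a,[*(P+D*d),.115+h*d/.345])) for d in np.linspace(.30,.35,26)]
    print(h,[(u,round(float(np.interp(u,[l[1][0] for l in L],[l[1][1] for l in L])),2)) for u in range(364,372)])
cv2.imwrite("side_now.png",a[0])
E
python3 ptr2.py
```

```text
now
364 149.48 7 | 365 0.0 0 | 366 0.0 0 | 367 151.64 51 | 368 150.62 68 | 369 149.73 72 | 370 149.46 56 | 371 0.0 0 | 
low
364 142.18 7 | 365 0.0 0 | 366 159.0 16 | 367 158.71 61 | 368 157.75 77 | 369 156.95 73 | 370 155.0 6 | 371 148.0 0 | 
-0.0276 [(364, 162.35), (365, 161.3), (366, 160.24), (367, 159.18), (368, 158.13), (369, 157.07), (370, 156.01), (371, 154.96)]
0 [(364, 156.46), (365, 155.3), (366, 154.15), (367, 152.99), (368, 151.84), (369, 150.68), (370, 149.53), (371, 148.37)]
0.0276 [(364, 150.08), (365, 149.25), (366, 148.0), (367, 146.74), (368, 145.49), (369, 144.24), (370, 142.98), (371, 141.73)]
```

```bash
python3 - <<'E'
import cv2,numpy as np
m=cv2.imread("pics/m.png")[:,:500]; s=cv2.resize(m,(110,120),interpolation=cv2.INTER_AREA)
def dark(f,n,u0,v0):
    g=f.mean(2); print(n,[(u,round(float((w*np.arange(130,166)).sum()/max(w.sum(),1e-6)),2),int(w.sum())) for u in range(365,373) for w in[np.clip(50-g[130-v0:166-v0,u-u0],0,None)]])
dark(s,"up",290,110); dark(cv2.imread("side_now.png"),"now",0,0); dark(cv2.imread("pics/side1.png"),"low",0,0)
g=s.mean(2)
for r in range(136,156): print(r,[int(v) for v in g[r-110,362-290:378-290]])
E
python3 ptr2.py | head -2
```

```text
up [(365, 0.0, 0), (366, 0.0, 0), (367, 145.77, 41), (368, 144.97, 72), (369, 144.41, 40), (370, 0.0, 0), (371, 0.0, 0), (372, 140.81, 25)]
now [(365, 164.0, 4), (366, 156.07, 5), (367, 151.97, 63), (368, 150.8, 84), (369, 150.28, 90), (370, 151.52, 89), (371, 147.31, 12), (372, 145.09, 3)]
low [(365, 0.0, 0), (366, 159.35, 23), (367, 158.88, 73), (368, 157.79, 92), (369, 157.25, 91), (370, 156.88, 26), (371, 148.64, 24), (372, 145.39, 7)]
136 [124, 125, 127, 128, 126, 127, 127, 129, 131, 127, 103, 72, 69, 71, 78, 84]
137 [124, 126, 125, 127, 127, 125, 126, 129, 131, 125, 92, 71, 69, 72, 78, 85]
138 [127, 128, 127, 127, 126, 125, 127, 129, 132, 120, 86, 68, 71, 72, 76, 78]
139 [127, 125, 126, 127, 128, 126, 128, 129, 123, 94, 59, 56, 68, 70, 78, 82]
140 [119, 98, 102, 116, 125, 126, 129, 126, 104, 59, 28, 42, 67, 73, 79, 85]
141 [115, 72, 61, 81, 100, 107, 118, 124, 116, 95, 69, 57, 69, 72, 78, 79]
142 [114, 66, 45, 64, 82, 83, 84, 103, 121, 125, 107, 73, 68, 68, 75, 72]
143 [116, 65, 50, 85, 112, 97, 53, 60, 86, 102, 92, 68, 67, 68, 71, 48]
144 [116, 64, 53, 91, 119, 89, 32, 26, 50,
[... 265 characters left out ...]
7, 150, 97, 112, 128, 102, 55, 58, 67, 62, 55, 64, 79]
149 [134, 157, 177, 167, 126, 101, 126, 127, 92, 54, 58, 70, 68, 62, 72, 82]
150 [141, 158, 158, 138, 97, 100, 129, 125, 82, 52, 58, 68, 71, 68, 79, 85]
151 [133, 132, 112, 97, 87, 107, 130, 121, 74, 53, 58, 67, 70, 74, 78, 85]
152 [123, 109, 81, 82, 99, 120, 129, 118, 71, 52, 58, 67, 68, 65, 70, 83]
153 [103, 93, 81, 95, 119, 130, 131, 119, 70, 53, 62, 67, 67, 68, 76, 80]
154 [79, 78, 88, 113, 128, 131, 132, 119, 68, 54, 61, 67, 72, 78, 85, 85]
155 [76, 73, 84, 123, 131, 132, 131, 115, 63, 53, 62, 69, 74, 84, 89, 92]
now
364 142.0 4 | 365 164.0 0 | 366 0.0 0 | 367 151.62 56 | 368 150.62 64 | 369 149.7 81 | 370 149.16 53 | 371 147.19 5 |
```

The three stop references (low, up, now) agree: the pointer is at rest about +3.3 to +3.7 mm, inside the ±5.5 mm band, and stable between readings. The next notch out would be about −4.5 mm, so this one is best. The hand is clear, so I'm handing in.

```bash
python3 -c "
from workcell import bot
print(bot.job_done())"
```

```text
the job is handed in; nothing more can be done
None
```

I handed the job in, but no verdict came back: the cheese stands on the pan about 5 mm off its middle, and the poise is about twelve notches out. The pointer rests about 3.5 mm (±1 mm) above the index's middle, inside the ±5.5 mm band, with the hand clear.

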